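# Rack the plug gauges in order of size

## Robot

A 6-joint arm with a two-finger parallel gripper is mounted at the origin on a cart in front of the work surface, level with it; the furniture and walls round the work are solid. World frame = base frame: x ahead of the robot, y to its left, z up, the work surface at z = 0. Lengths are in mm, angles in degrees, forces in N, time in s.
With the tool pointing down it reaches from about 350 to 850 mm from the base axis. Payload 8.1 kg.
Tool frame: the origin (TCP) lies midway between the tips of the shut fingers; the grasp point (between the pads) lies 19 mm behind it; z points along the fingers, y is the line along which they close (so a half turn about z gives the same grasp; the last joint's range is limited). The gripper opens to 85 mm and grips with 20 to 120 N. Pads are 22 mm wide; open, the fingers measure 114 mm over their backs; the gripper's body (76 mm by 85 mm) begins 54 mm behind the grasp point. The pads swing forward as they close: fully open they stand 13 mm farther back than shut.
Start: joints at [67.185, 7.471, 85.268, -0, 87.261, -4.893], TCP at [184.613, 570.897, 231.292] pointing down, gripper open.
Joint ranges: [-169.43, 169.43], [-51.17, 129.36], [1.28, 143.12], [-76.62, 256.62], [0, 156.53], [-152.29, 152.29]. Speed limits (degrees/s): [136.94, 136.94, 159.86, 180, 180, 180].

## Interface

Orientations are given as [roll, pitch, yaw] about the fixed x, y, z axes, in that order (R = Rz(yaw) Ry(pitch) Rx(roll)).
In Python, from bench import r gives the robot as it stands.
- The arm moves only by the tool apply_moves, never from a script. Its argument "steps" is a list of rows, each a list of 7 numbers: the opening, from -1 (shut) to 1 (fully open), then the shift along the tool's x, y, z in mm, then the turn, a rotation vector about the tool's x, y, z in units of 5 degrees (1.0 is 5 degrees). A call has exactly 8 rows; each row shifts and turns the commanded pose from where the row before left it, along the tool's axes as they then stand; what a row does not reach is not made up. A row lasts 1/10 s, in which the tool goes at most 50 mm and 8.59 degrees, less where a joint would pass 70% of its speed; a pose out of reach is approached as far as the arm can. A call is refused whole if a number of a shift passes 50 or a number of a turn 1, either way. A call with a gripper value outside its range is refused whole. The fingers move at their own pace and stop on an object; "squeeze" is the grip in N (left out, the last holds). Time passes only in rows, so rows that do not move let the fingers close, or fill a call up. It gives the time, the measured TCP pose, the force, the opening and the grip force at its end, in the units of the state.
- r.sense(): the state, without advancing time (a new reading comes with each control period).
- r.snapshot(name): name is "side" or "top" or "wrist"; returns a dict with "color" (420x560x3 uint8, blue, green, red), "depth" (420x560 float32, mm along the optical axis (not along the pixel's ray), 0 where there is no reading), "mtx" (3x3 intrinsics, pixels), "T" (4x4, takes a point from camera to world coordinates); the wrist camera has in their place "hand_eye" (4x4, takes a point from camera to tool coordinates, whose origin is the TCP and whose axes are the flange's). Camera axes: x right, y down, z forward; pixel columns grow to the right and rows downward; lengths in mm; the calibration is good to about 2 mm. The wrist camera is an equidistant fisheye: a pixel r from the principal point sees the ray r / f radians off the axis. A picture is of the moment at which its call begins: read the wrist's pose just before it.
- r.hand_in(): hands the job in; it is judged then, once.
The state is a dict: "time": time; "joint_pos": joint angles; "qd": joint speeds; "joint_efforts": joint torques, N m; "tool_pos": TCP position; "tcp_rot": TCP orientation; "ft_force": force on the tool from outside, world axes, zero at the start; "wrist_torque": the same for the moment, N m; "finger_gap": finger opening in mm; "grip_force": force on a finger pad.
Only numpy, scipy, OpenCV 4.12 (cv2) and the standard library are available. Lean on these libraries where they do the work, as an engineer would, in place of code of your own. Each camera call takes 0.05 s, during which the arm holds its last target. There are 200 camera calls.

## Task

Put the four steel plug gauges away on the wooden rack in order of plug diameter, one on each cork pad: the largest on the pad next to the square end block, then each smaller one in turn, down to the smallest next to the round button. Stand each gauge upright on the middle of its pad, and leave the bowl where it is.

Things in the scene. Friction and masses are not known exactly. Their poses are not given: they have to be found in the camera images.
- gauge_30: the smallest of four loose plug gauges, standing upright: a bright steel plug 30 mm in diameter and 30 mm high, on it a brass collar 27 mm in diameter (30 to 35 mm up), then a round beech handle 24 mm in diameter with straight sides from 35 to 74 mm up and a rounded top at 80 mm; take it by the handle from above. Under 0.6 kg. Origin at the centre of the underside, z up through the handle.
- gauge_40: the second smallest of four loose plug gauges, standing upright: a bright steel plug 40 mm in diameter and 30 mm high, on it a brass collar 27 mm in diameter (30 to 35 mm up), then a round beech handle 24 mm in diameter with straight sides from 35 to 74 mm up and a rounded top at 80 mm; take it by the handle from above. Under 0.6 kg. Origin at the centre of the underside, z up through the handle.
- gauge_50: the second largest of four loose plug gauges, standing upright: a bright steel plug 50 mm in diameter and 30 mm high, on it a brass collar 27 mm in diameter (30 to 35 mm up), then a round beech handle 24 mm in diameter with straight sides from 35 to 74 mm up and a rounded top at 80 mm; take it by the handle from above. Under 0.6 kg. Origin at the centre of the underside, z up through the handle.
- gauge_60: the largest of four loose plug gauges, standing upright: a bright steel plug 60 mm in diameter and 30 mm high, on it a brass collar 27 mm in diameter (30 to 35 mm up), then a round beech handle 24 mm in diameter with straight sides from 35 to 74 mm up and a rounded top at 80 mm; take it by the handle from above. Under 0.6 kg. Origin at the centre of the underside, z up through the handle.
- pad_a: one of four equal round cork pads, 70 mm in diameter, 3 mm thick, in a straight row 85 mm apart on a fixed light wooden rack board 420 x 90 x 14 mm (one end; the order in the row is a, b, c, d). Fixed. Origin at the centre of its underside (14 mm above the bench), its top 3 mm higher; y runs along the row from pad_d towards pad_a.
- pad_b: one of four equal round cork pads, 70 mm in diameter, 3 mm thick, in a straight row 85 mm apart on a fixed light wooden rack board 420 x 90 x 14 mm (second from pad_a's end; the order in the row is a, b, c, d). Fixed. Origin at the centre of its underside (14 mm above the bench), its top 3 mm higher; y runs along the row from pad_d towards pad_a.
- pad_c: one of four equal round cork pads, 70 mm in diameter, 3 mm thick, in a straight row 85 mm apart on a fixed light wooden rack board 420 x 90 x 14 mm (third from pad_a's end; the order in the row is a, b, c, d). Fixed. Origin at the centre of its underside (14 mm above the bench), its top 3 mm higher; y runs along the row from pad_d towards pad_a.
- pad_d: one of four equal round cork pads, 70 mm in diameter, 3 mm thick, in a straight row 85 mm apart on a fixed light wooden rack board 420 x 90 x 14 mm (the other end; the order in the row is a, b, c, d). Fixed. Origin at the centre of its underside (14 mm above the bench), its top 3 mm higher; y runs along the row from pad_d towards pad_a.
- square_block: dark wooden rectangular end block, 70 mm across the row x 26 mm x 22 mm high, fixed on top of the rack at one end of the row, 62 mm from the centre of the end pad beside it (either pad_a or pad_d). At the other end of the rack sits a small round dark wooden button, 26 mm in diameter and 22 mm high, instead. Origin at the centre of its underside, 14 mm above the bench.
- bowl: small black glazed bowl, 96 mm in diameter, 56 mm high, loose on the bench beyond the work. Origin at the centre of its underside.
Mind the look-alikes: they are no part of the job. Leave any black or pink look-alike of the gauge_40 alone.

How it is judged:
By the outcome, as a careful person would: the job done as asked, in the order asked, and still so for the second after the job is handed in, with the robot touching nothing.
It also fails if it takes over 96 s, if anything falls off the work surface, if the arm or the gripper's body presses on something with over 40 N, if the wrist force passes 120 N, or if a joint passes its speed limit or range.

## Working session

There is one attempt and no reset: what is moved stays moved. The work goes in short steps, Python scripts to look and compute and a tool call to move; the robot and the scene stay as the last step left them, time stands still between calls to the robot, and variables do not carry over. Pictures are saved under pics/ and viewed, at most 14 in all, crops included, and the job is handed in when it is done.

Besides the shell and the picture viewer there is one more tool, called as name(argument=value, ...) on one line, values as JSON. apply_moves: Moves the arm, as the interface text tells. Its arguments: {"type":"object","properties":{"steps":{"type":"array"},"squeeze":{"type":"number"}},"required":["steps"]}

```bash
mkdir -p pics; ls; python3 - <<'E'
from bench import r
import cv2,pickle
d={}
for n in("top","side"):
    s=r.snapshot(n); d[n]=s; cv2.imwrite(f"pics/{n}0.png",s["color"]); print(n,s["mtx"].tolist(),s["T"].round(3).tolist())
pickle.dump(d,open("s0.pkl","wb"))
s=r.sense();print(s)
E
```

```text
pics
top [[385.2962309787781, 0.0, 277.6793048069731], [0.0, 385.2962309787781, 212.03763436773914], [0.0, 0.0, 1.0]] [[0.005, -0.979, 0.205, 398.258], [-1.0, -0.004, 0.003, 31.85], [-0.003, -0.205, -0.979, 972.91], [0.0, 0.0, 0.0, 1.0]]
side [[488.20187487187053, 0.0, 286.8621155400307], [0.0, 488.20187487187053, 207.56165949417988], [0.0, 0.0, 1.0]] [[0.955, -0.172, 0.242, 249.887], [-0.296, -0.482, 0.825, -1193.265], [-0.025, -0.859, -0.511, 830.106], [0.0, 0.0, 0.0, 1.0]]
{'time': 0.1, 'joint_pos': array([ 6.71835028e+01,  7.50985081e+00,  8.53233668e+01, -1.76200493e-03,
        8.72631908e+01, -4.89208127e+00]), 'qd': array([ 0.01855236, -0.16846874, -0.11310704, -0.03469535, -0.0698229 ,
        0.06580258]), 'joint_efforts': array([ 1.42939956e-03, -5.70949030e+01, -5.01940799e+01, -5.78905815e-05,
        8.13331688e-03, -1.67788028e-05]), 'tool_pos': array([184.44019758, 570.41687952, 230.35591067]), 'tcp_rot': array([-1.79903793e+02, -6.46819048e-03,  1.62075664e+02]), 'ft_force': array([-0.04486384,  0.58715437, -0.25065949]), 'wrist_torque': array([ 0.00095243,  0.04288188, -0.06195056]), 'grip_force': 0.0, 'finger_gap': 85.07231890532586}
```

View pics/top0.png

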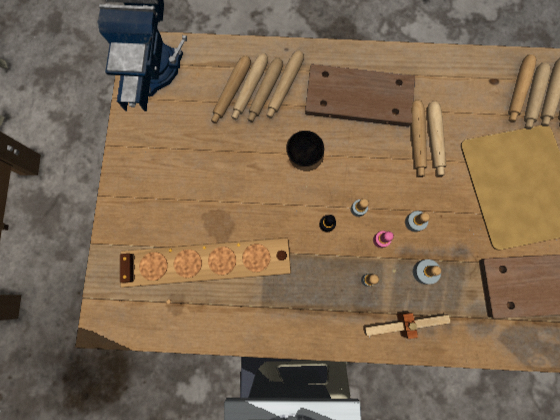

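View pics/side0.png

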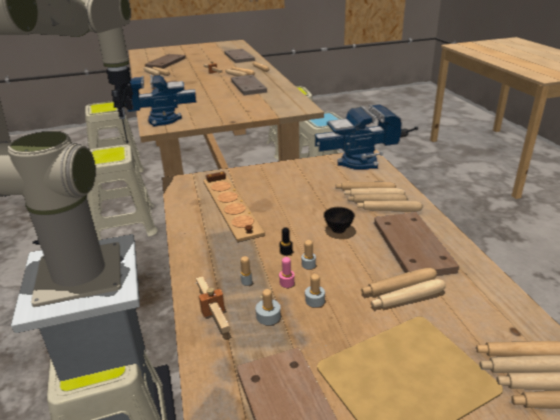

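Top view: steel gauges stand at pixels about (360,206), (418,221), (428,271) and (371,280). The look-alikes are black at (328,223) and pink at (384,239). The rack pads are at (152,265), (188,263), (222,260) and (257,257), with the square block at (126,267), the button at (282,256) and the bowl at (305,149).

```bash
cat > h.py <<'E'
import numpy as np,cv2
def cloud(s):
    d=s["depth"];v,u=np.mgrid[:d.shape[0],:d.shape[1]]
    K=s["mtx"];P=np.stack([(u-K[0,2])/K[0,0]*d,(v-K[1,2])/K[1,1]*d,d],-1)
    W=P@s["T"][:3,:3].T+s["T"][:3,3];W[d==0]=np.nan;return W
def ray(s,u,v,z):
    d=s["T"][:3,:3]@np.linalg.solve(s["mtx"],[u,v,1.]);o=s["T"][:3,3];return o+d*(z-o[2])/d[2]
def proj(s,p):
    c=s["T"][:3,:3].T@(np.array(p)-s["T"][:3,3]);return (s["mtx"]@c)[:2]/c[2]
E
python3 - <<'E'
import pickle
from h import *
d=pickle.load(open("s0.pkl","rb"))
np.set_printoptions(suppress=True,precision=1)
for n in d:
    s=d[n];W=cloud(s);z=W[...,2]
    m=((z>60)&(z<95)&(W[...,0]>200)&(W[...,0]<600)&(abs(W[...,1])<600)).astype(np.uint8)
    k,L,st,_=cv2.connectedComponentsWithStats(m)
    for i in range(1,k):
        if st[i,4]<8:continue
        p=W[L==i];c=(np.nanmin(p,0)+np.nanmax(p,0))/2
        a=abs(W[...,:2]-c[:2]).max(-1)<45
        q=W[a&(z>24)&(z<34)]
        print(n,st[i],"handle",p.mean(0),c,"plug n",len(q),(q.min(0)+q.max(0))/2 if len(q) else"",np.ptp(q,axis=0) if len(q) else"",s["color"][L==i].mean(0))
s=d["top"];hsv=cv2.cvtColor(s["color"],cv2.COLOR_BGR2HSV)
m=cv2.inRange(hsv,(3,95,150),(16,255,255));m[:, :120]=0;m[:225]=0;m[300:]=0;m[:,290:]=0
m=cv2.morphologyEx(m,cv2.MORPH_CLOSE,np.ones((5,5)));m=cv2.morphologyEx(m,cv2.MORPH_OPEN,np.ones((7,7)))
for c in cv2.findContours(m,0,2)[0]:
    if len(c)<5:continue
    e=cv2.fitEllipse(c);print("pad",e,ray(s,*e[0],17))
for u,v,h in((126,267,36),(282,256,36),(305,149,56)):print(ray(s,u,v,h),cloud(s)[v,u])
cv2.imwrite("pics/crop.png",cv2.resize(s["color"][185:345,290:470],None,fx=4,fy=3.7,interpolation=2)[:590])
cv2.imwrite("pics/rack.png",cv2.resize(np.hstack([s["color"][225:300,110:300],cv2.cvtColor(m,8)[225:300,110:300]]),None,fx=2.1,fy=4))
E
```

```text
top [361 207   6   3  11] handle [ 598.8 -170.6   70.3] [ 598.8 -170.8   69.4] plug n 96 [ 609.  -169.8   29.2] [37.6 38.   9.6] [41.5 61.7 79.5]
top [418 213  12  11  97] handle [ 574.2 -310.2   75.5] [ 575.  -312.3   71.8] plug n 197 [ 576.6 -312.3   29.1] [49.2 48.5  9.5] [ 70.9 107.  137.2]
top [325 215  10  11  88] handle [567.8 -87.9  76.4] [569.1 -88.2  71.5] plug n 90 [569.7 -88.8  30.2] [37.9 38.   6.2] [13.4 12.6 13.7]
top [382 232  12  10  95] handle [ 528.7 -221.9   76.2] [ 529.2 -224.9   72.1] plug n 100 [ 529.8 -223.    29.1] [39.6 35.8  9.5] [111.   82.8 164.7]
top [429 266  12  11 103] handle [ 449.9 -326.6   75.5] [ 449.6 -328.3   71.6] plug n 343 [ 449.7 -328.9   29. ] [57.7 58.2  9.9] [ 72.4 108.4 137.9]
top [368 275  11  10  92] handle [ 429.4 -183.5   77.1] [ 429.5 -184.6   72. ] plug n 29 [ 429.8 -181.4   29.2] [28.6 20.8  8. ] [ 75.6 115.7 148.9]
top [408 323   9   8  52] handle [ 325.5 -268.9   69.2] [ 325.4 -269.8   68.5] plug n 47 [ 325.7 -270.6   29. ] [54.7 73.7  9.9] [ 81.6 121.8 147.1]
side [281 227   9  10  68] handle [564.1 -95.1  72.9] [565.5 -93.   7
[... 514 characters left out ...]
3.2]
side [310 274  10  12  95] handle [ 570.9 -318.9   72.7] [ 572.6 -317.    70.9] plug n 160 [ 572.5 -315.7   29. ] [48.9 49.1  9.8] [ 86.4 127.4 163.5]
side [206 288   8   6  38] handle [ 321.8 -272.3   68.4] [ 322.  -271.4   67.5] plug n 72 [ 322.  -289.6   29. ] [57.2 49.5  9.8] [ 98.4 138.8 165.7]
side [262 289  10  12 101] handle [ 445.9 -335.9   73.1] [ 446.3 -333.3   71.3] plug n 276 [ 446.5 -331.    29. ] [58.5 60.3  9.8] [ 88.5 129.  164.2]
pad ((196.43374633789062, 259.9831848144531), (68.8384017944336, 193.4783477783203), 87.38655090332031) [476.9 235.5  17. ]
[457.7 400.8  36. ] [457.7 400.4  37.2]
[485.9  24.2  36. ] [485.8  24.2  36.8]
[753.1 -32.9  56. ] [769.2 -35.9  14.2]
```

View pics/crop.png

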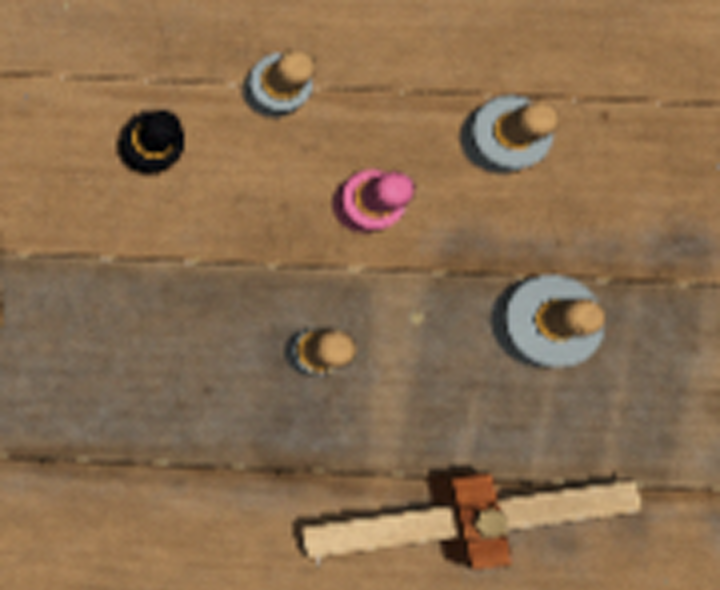

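View pics/rack.png

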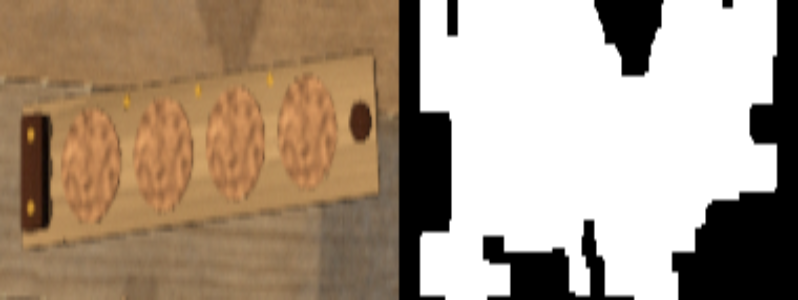

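The enlarged crop confirms steel plugs with beech handles at top pixels (360,206) = gauge_40 (about 38 mm wide), (418,221) = gauge_50 (49 mm), (428,271) = gauge_60 (58 mm) and (371,280) = gauge_30 (28 mm). Black (328,223) and pink (384,239) are look-alikes and stay put. The square block is at the left end (y≈401). The cork mask was too loose, so I'll refine it by redness.

```bash
python3 - <<'E'
import pickle
from h import *
d=pickle.load(open("s0.pkl","rb"));np.set_printoptions(suppress=True,precision=1)
for n in d:
    s=d[n];W=cloud(s);a=cv2.GaussianBlur(cv2.cvtColor(s["color"],cv2.COLOR_BGR2LAB)[...,1],(5,5),0)
    box=(W[...,0]>420)&(W[...,0]<530)&(W[...,1]>30)&(W[...,1]<385)&(W[...,2]>8)&(W[...,2]<26)
    t,_=cv2.threshold(a[box].reshape(-1,1),0,255,cv2.THRESH_OTSU)
    m=((a>t)&box).astype(np.uint8);m=cv2.morphologyEx(m,2,np.ones((3,3)));
    for c in cv2.findContours(m,0,2)[0]:
        if cv2.contourArea(c)<150:continue
        c=cv2.convexHull(c);P=np.array([ray(s,*q[0],17)[:2] for q in c],np.float32)
        e=cv2.fitEllipse(P);print(n,"pad",np.array(e[0]),np.array(e[1]))
    b=(W[...,2]>29)&(W[...,2]<45)&(W[...,0]>400)&(W[...,0]<540)&(W[...,1]>0)&(W[...,1]<440)
    k,L,st,_=cv2.connectedComponentsWithStats(b.astype(np.uint8))
    for i in range(1,k):
        if st[i,4]>10:p=W[L==i];print(n,"post",(p.min(0)+p.max(0))/2,np.ptp(p,axis=0))
E
```

```text
top pad [462.2 342.5] [68.8 69.6]
top pad [469.4 257.9] [68.6 69.5]
top pad [476.9 173.3] [69.  69.4]
top pad [484.   88.5] [68.9 69.7]
top post [487.5  26.6  34.2] [22.1 24.5 10.2]
top post [455.8 403.6  34.9] [67.7 29.6  9.7]
side pad [479.8  88.4] [68.9 73. ]
side pad [472.3 173. ] [67.8 73.5]
side pad [462.1 299.3] [ 84.8 160.5]
side post [450.7 403.1  35.8] [70.2 42.7 13.2]
side post [484.1  23.3  33.6] [24.  21.4  9. ]
```

apply_moves(steps=[[1,0,0,0,0,0,0],[1,-45,0,0,0,0,0],[1,-45,0,0,0,0,0],[1,-45,0,0,0,0,0],[1,-45,0,0,0,0,0],[1,-45,0,0,0,0,0],[1,0,0,0,0,0,0],[1,0,0,0,0,0,0]])

```text
time: 0.9
tool_pos: [399.6, 500.9, 230.7]
tcp_rot: [-180.0, -0.0, 161.9]
ft_force: [-0.7, 0.3, 0.6]
finger_gap: 85.6
grip_force: 0.0
```

```bash
cat >> h.py <<'E'
from scipy.spatial.transform import Rotation as Rn
def wrist(r):
    st=r.sense();s=r.snapshot("wrist");T=np.eye(4);T[:3,:3]=Rn.from_euler("xyz",st["tcp_rot"],degrees=True).as_matrix();T[:3,3]=st["tool_pos"]
    s["T"]=T@s["hand_eye"];return s
def wray(s,uv,z):
    K=s["mtx"];uv=np.atleast_2d(uv).astype(float);q=(uv-K[:2,2])/[K[0,0],K[1,1]];th=np.linalg.norm(q,axis=1)+1e-9
    d=np.c_[q*(np.sin(th)/th)[:,None],np.cos(th)]@s["T"][:3,:3].T;o=s["T"][:3,3];return o+d*((z-o[2])/d[:,2])[:,None]
def wproj(s,p):
    c=(np.atleast_2d(p)-s["T"][:3,3])@s["T"][:3,:3];n=np.linalg.norm(c[:,:2],axis=1);th=np.arctan2(n,c[:,2]);K=s["mtx"]
    return c[:,:2]/n[:,None]*th[:,None]*K[0,0]+K[:2,2]
E
python3 - <<'E'
from bench import r
from h import *
import pickle
s=wrist(r);pickle.dump(s,open("w0.pkl","wb"));cv2.imwrite("pics/w0.png",s["color"])
print(s["mtx"],s["hand_eye"].round(3),r.sense()["tcp_rot"])
print(wproj(s,[[462,342.5,17],[469,258,17],[477,173,17],[484,88,17]]).round())
E
```

```text
[[325.1922621    0.         282.00157314]
 [  0.         325.1922621  207.38016884]
 [  0.           0.           1.        ]] [[   0.      -0.956   -0.292   74.478]
 [   1.       0.      -0.       0.509]
 [   0.      -0.292    0.956 -141.877]
 [   0.       0.       0.       1.   ]] [-1.79964030e+02 -4.48204848e-02  1.62032845e+02]
[[178. 264.]
 [129. 282.]
 [ 89. 298.]
 [ 57. 310.]]
```

View pics/w0.png

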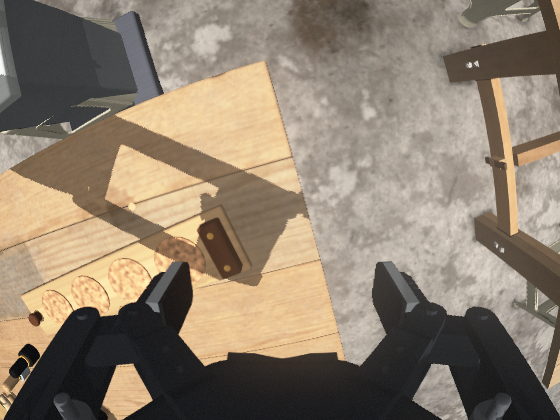

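The wrist view shows the rack at lower left: the block at (220,245), pads at (178,258), (129,277), (90,293) and (57,306), and the button at (36,318). The prediction agrees within a few pixels. Next I go above the rack for a clean check.

apply_moves(steps=[[1,-28,-28,0,0,0,0],[1,-28,-29,0,0,0,0],[1,-28,-29,0,0,0,0],[1,-28,-29,0,0,0,0],[1,-28,-29,0,0,0,0],[1,-28,-29,0,0,0,0],[1,-28,-29,0,0,0,0],[1,-25,-28,0,0,0,0]])

```text
time: 1.75
tool_pos: [537.8, 214.6, 231.4]
tcp_rot: [180.0, 0.0, 162.2]
ft_force: [0.4, -0.0, 0.7]
finger_gap: 85.3
grip_force: 0.0
```

```bash
python3 - <<'E'
from bench import r
from h import *
import pickle
print(r.sense()["tool_pos"],r.sense()["qd"].round(1))
s=wrist(r);pickle.dump(s,open("w1.pkl","wb"));cv2.imwrite("pics/w1.png",s["color"])
np.set_printoptions(suppress=True,precision=1)
a=cv2.GaussianBlur(cv2.cvtColor(s["color"],cv2.COLOR_BGR2LAB)[...,1],(7,7),0)
for p in [[462,342.5],[469,258],[477,173],[484,88]]:
    c=wproj(s,[p+[17]])[0];print(c)
    t=np.linspace(0,2*np.pi,60);ring=wproj(s,np.c_[p[0]+45*np.cos(t),p[1]+45*np.sin(t),0*t+17]).astype(np.int32)
    roi=np.zeros(a.shape,np.uint8);cv2.fillPoly(roi,[ring],1)
    th,_=cv2.threshold(a[roi>0].reshape(-1,1),0,255,cv2.THRESH_OTSU)
    m=((a>th)&(roi>0)).astype(np.uint8);m=cv2.morphologyEx(m,2,np.ones((5,5)))
    C=cv2.findContours(m,0,2)[0]
    if not C:continue
    h=cv2.convexHull(max(C,key=cv2.contourArea))[:,0]
    e=cv2.fitEllipse(wray(s,h,17)[:,:2].astype(np.float32));print("pad",np.array(e[0]),np.array(e[1]))
E
```

```text
[537.79771274 214.62676014 231.44122888] [-36.8   0.5  -0.5   0.1  -0.1 -36.7]
[371.2  80.8]
pad [462.1 339.4] [68.5 70.5]
[300.3 107.3]
pad [469.3 255.4] [68.  72.1]
[228.7 138.4]
pad [476.  171.9] [68.3 70. ]
[163.6 168.9]
pad [483.6  87.4] [68.5 70.5]
```

View pics/w1.png

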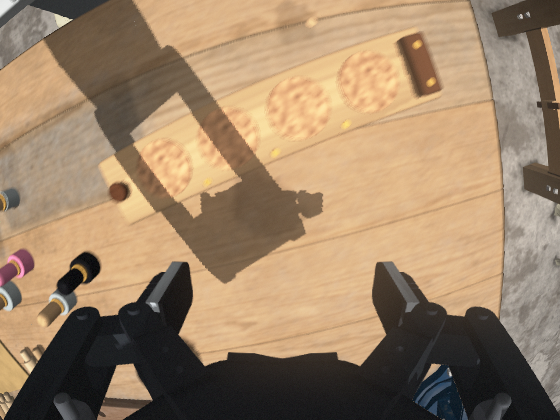

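Clean view: pads at (369,81), (298,107), (228,137) and (164,167), block (419,62), button (118,192). It agrees with the top camera within 2 to 3 mm. On to the gauges.

apply_moves(steps=[[1,-12,-37,0,0,0,0],[1,-12,-37,0,0,0,0],[1,-12,-37,0,0,0,0],[1,-12,-37,0,0,0,0],[1,-12,-37,0,0,0,0],[1,-12,-37,0,0,0,0],[1,-12,-37,0,0,0,0],[1,-12,-37,0,0,0,0]])

```text
time: 2.6
tool_pos: [538.2, -96.1, 231.5]
tcp_rot: [180.0, 0.0, 162.2]
ft_force: [1.0, 0.5, 0.1]
finger_gap: 85.2
grip_force: 0.0
```

apply_moves(steps=[[1,-12,-37,0,0,0,0],[1,-12,-37,0,0,0,0],[1,-12,-37,0,0,0,0],[1,-12,-37,0,0,0,0],[1,0,0,0,0,0,0],[1,0,0,0,0,0,0],[1,0,0,0,0,0,0],[1,0,0,0,0,0,0]])

```text
time: 3.4
tool_pos: [539.0, -250.1, 231.4]
tcp_rot: [180.0, 0.0, 162.2]
ft_force: [0.7, 0.8, 0.1]
finger_gap: 85.4
grip_force: 0.0
```

```bash
cat > g.py <<'E'
from bench import r
from h import *
import sys
s=wrist(r);st=r.sense();print(st["tool_pos"].round(1),st["qd"].round(1).max());cv2.imwrite(sys.argv[1],s["color"])
np.set_printoptions(suppress=True,precision=1)
hsv=cv2.cvtColor(s["color"],cv2.COLOR_BGR2HSV)
blue=cv2.inRange(hsv,(85,25,60),(125,130,255));blue[255:]=0
blue=cv2.morphologyEx(blue,2,np.ones((3,3)))
for g,x,y in((30,428,-185),(40,607.5,-171.5),(50,574.5,-314),(60,448,-330)):
    t=np.linspace(0,2*np.pi,60);R=g/2+12
    ring=wproj(s,np.c_[x+R*np.cos(t),y+R*np.sin(t),0*t+30]);
    if ring.min()<0 or ring[:,1].max()>270 or ring[:,0].max()>559:continue
    roi=np.zeros(blue.shape,np.uint8);cv2.fillPoly(roi,[ring.astype(np.int32)],255)
    q=np.argwhere((roi&blue)>0)[:,::-1]
    if len(q)<20:print(g,"none",len(q));continue
    W=wray(s,q,30)[:,:2]
    # top disc outline: hull points on rim
    h=cv2.convexHull(W.astype(np.float32))[:,0]
    e=cv2.minEnclosingCircle(h);el=cv2.fitEllipse(h);print(g,"pix",wproj(s,[[x,y,30]])[0],"circ",e,"ell",np.array(el[0]),np.array(el[1]))
E
python3 g.py pics/w2.png
```

```text
[ 538.9 -250.4  231.5] -0.0
30 none 0
40 none 0
50 none 0
60 none 0
```

View pics/w2.png

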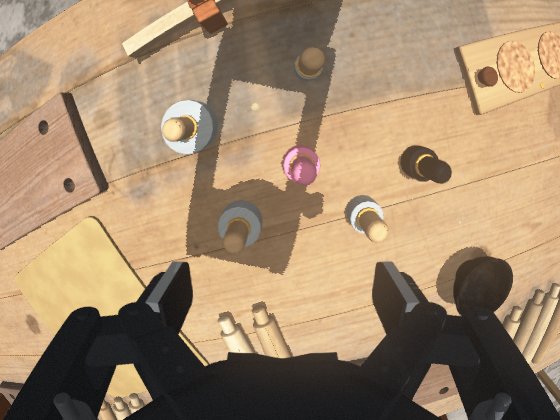

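The wrist view shows all four gauges: 60 at (187,127), 50 at (238,225), 40 at (365,215), 30 at (310,65); pink (302,165) and black (418,162) are the look-alikes. I'll use plug-top depth and low saturation.

```bash
cat > g.py <<'E'
from bench import r
from h import *
import sys
G=dict(zip((30,40,50,60),[(428,-185),(607.5,-171.5),(574.5,-314),(448,-330)]))
s=wrist(r);st=r.sense();print(st["tool_pos"].round(1),abs(st["qd"]).max().round(2));cv2.imwrite(sys.argv[1],s["color"])
np.set_printoptions(suppress=True,precision=1)
d=s["depth"];v,u=np.mgrid[:420,:560];uv=np.c_[u.ravel(),v.ravel()]
K=s["mtx"];q=(uv-K[:2,2])/K[0,0];th=np.linalg.norm(q,axis=1)+1e-9
W=(np.c_[q*(np.tan(th)/th)[:,None],np.ones(len(q))]*d.reshape(-1,1))@s["T"][:3,:3].T+s["T"][:3,3]
sat=cv2.cvtColor(s["color"],cv2.COLOR_BGR2HSV)[...,1].ravel()
for g,c in G.items():
    n=np.linalg.norm(W[:,:2]-c,axis=1)<g/2+14
    p=W[n&(W[:,2]>27)&(W[:,2]<33)&(sat<80)]
    q=W[n&(W[:,2]>40)&(W[:,2]<90)]
    if len(p)<10:print(g,"few",len(p));continue
    e=cv2.minEnclosingCircle(cv2.convexHull(p[:,:2].astype(np.float32)))
    t=q[q[:,2]>q[:,2].max()-5] if len(q) else q
    print(g,len(p),"plug",np.array(e[0]),2*e[1],np.median(p[:,2]),"handle top",t.mean(0),q[:,2].max(),"bbox",(q.min(0)+q.max(0))[:2]/2)
E
python3 g.py pics/w3.png
```

```text
[ 538.9 -250.6  231.5] 0.38
30 73 plug [ 430.2 -186.6] 30.206554412841797 29.105632720805772 handle top [ 429.9 -186.    78.7] 81.60446072899924 bbox [ 429.8 -186.2]
40 368 plug [ 608.8 -170.6] 40.02874755859375 29.131542572743342 handle top [ 608.3 -170.9   78.6] 81.0695240060715 bbox [ 608.4 -170.7]
50 789 plug [ 575.9 -313.1] 50.56242752075195 29.216971781464167 handle top [ 574.7 -312.8   78.5] 80.99188791776749 bbox [ 575.5 -312.6]
60 1461 plug [ 449.9 -329.9] 59.883888244628906 29.25112447015573 handle top [ 450.3 -329.1   78.6] 81.42227862979246 bbox [ 449.9 -329. ]
```

Measurements fit the stated sizes (29–30 mm plug-top height; 30.2, 40.0, 50.6 and 59.9 mm diameters). Gauge_60 first.

apply_moves(steps=[[1,15,-25.5,0,0,0,0],[1,15,-25.5,0,0,0,0],[1,15,-25.5,15,0,0,0],[1,15.5,-26,25,0,0,0],[1,0,0,30,0,0,0],[1,0,0,20,0,0,0],[1,0,0,0,0,0,0],[1,0,0,0,0,0,0]])

```text
time: 4.3
tool_pos: [449.7, -330.4, 141.7]
tcp_rot: [180.0, -0.0, 162.1]
ft_force: [0.3, 0.4, 0.3]
finger_gap: 85.6
grip_force: 0.0
```

```bash
python3 g.py pics/w4.png
```

```text
[ 450.3 -330.9  142.8] 1.03
30 161 plug [ 429.4 -186.1] 30.33405113220215 28.90028723896333 handle top [ 429.  -187.2   78.6] 81.21912495707457 bbox [ 429.1 -186.8]
40 336 plug [ 608.7 -170.6] 40.53351593017578 29.036919950582188 handle top [ 603.6 -164.9   77.6] 79.89496165132641 bbox [ 604.4 -171.6]
50 952 plug [ 574.9 -313.4] 50.249053955078125 29.14337459044947 handle top [ 573.2 -313.    78.3] 80.38470387097146 bbox [ 573.6 -313.3]
60 2574 plug [ 449.9 -330. ] 59.664825439453125 29.213139725506096 handle top [ 449.1 -329.8   78.6] 81.08114955470683 bbox [ 449.1 -329.8]
```

apply_moves(steps=[[1,0,0,25,0,0,0],[1,0,0,25,0,0,0],[1,0,0,25,0,0,0],[1,0,0,15,0,0,0],[1,0,0,10,0,0,0],[1,0,0,0,0,0,0],[-1,0,0,0,0,0,0],[-1,0,0,0,0,0,0]], squeeze=50)

```text
time: 5.15
tool_pos: [450.4, -331.6, 42.8]
tcp_rot: [-179.9, 0.1, 162.1]
ft_force: [-0.4, -0.2, 0.1]
finger_gap: 59.5
grip_force: 0.0
```

apply_moves(steps=[[-1,0,0,0,0,0,0],[-1,0,0,0,0,0,0],[-1,0,0,0,0,0,0],[-1,0,0,0,0,0,0],[-1,0,0,0,0,0,0],[-1,0,0,0,0,0,0],[-1,0,0,0,0,0,0],[-1,0,0,0,0,0,0]])

```text
time: 5.95
tool_pos: [449.9, -331.1, 42.0]
tcp_rot: [-180.0, 0.1, 162.1]
ft_force: [-0.8, 0.7, 5.5]
finger_gap: 22.9
grip_force: 49.1
```

apply_moves(steps=[[-1,0,0,-10,0,0,0],[-1,0,0,-20,0,0,0],[-1,0,0,-25,0,0,0],[-1,0,0,-25,0,0,0],[-1,0,0,-25,0,0,0],[-1,0,0,-20,0,0,0],[-1,5,15,0,0,0,0],[-1,8,25,0,0,0,0]])

```text
time: 6.75
tool_pos: [449.1, -288.7, 166.2]
tcp_rot: [-180.0, 0.0, 162.0]
ft_force: [0.7, 0.2, -4.7]
finger_gap: 22.6
grip_force: 49.5
```

apply_moves(steps=[[-1,11,36,0,0,0,0],[-1,11,36,0,0,0,0],[-1,11,36,0,0,0,0],[-1,11,36,0,0,0,0],[-1,11,36,0,0,0,0],[-1,11,36,0,0,0,0],[-1,11,36,0,0,0,0],[-1,11,36,0,0,0,0]])

```text
time: 7.55
tool_pos: [452.5, 14.5, 164.7]
tcp_rot: [-180.0, -0.1, 162.1]
ft_force: [0.9, -0.6, -3.7]
finger_gap: 22.6
grip_force: 49.6
```

apply_moves(steps=[[-1,11,36,0,0,0,0],[-1,11,36,0,0,0,0],[-1,11,36,0,0,0,0],[-1,11,36,0,0,0,0],[-1,11,36,0,0,0,0],[-1,9,25,0,0,0,0],[-1,5,15,0,0,0,0],[-1,0,0,0,0,0,0]])

```text
time: 8.35
tool_pos: [454.9, 244.4, 165.1]
tcp_rot: [-179.9, -0.1, 162.2]
ft_force: [-0.6, -0.4, -3.8]
finger_gap: 22.6
grip_force: 49.8
```

apply_moves(steps=[[-1,0,0,0,0,0,0],[-1,0,0,0,0,0,0],[-1,0,0,0,0,0,0],[-1,0,0,0,0,0,0],[-1,0,0,0,0,0,0],[-1,0,0,0,0,0,0],[-1,0,0,0,0,0,0],[-1,0,0,0,0,0,0]])

```text
time: 9.15
tool_pos: [456.4, 242.8, 166.3]
tcp_rot: [-180.0, 0.0, 162.1]
ft_force: [0.4, 0.3, -3.0]
finger_gap: 22.8
grip_force: 49.8
```

```bash
cat > p.py <<'E'
from bench import r
from h import *
import sys
np.set_printoptions(suppress=True,precision=1)
s=wrist(r);st=r.sense();print(st["tool_pos"].round(1),abs(st["qd"]).max().round(2));cv2.imwrite(sys.argv[1],s["color"])
a=cv2.GaussianBlur(cv2.cvtColor(s["color"],cv2.COLOR_BGR2LAB)[...,1],(7,7),0)
for n,p in zip("abcd",[[462,341],[469,257],[476,173],[483,88]]):
    t=np.linspace(0,2*np.pi,60);ring=wproj(s,np.c_[p[0]+43*np.cos(t),p[1]+43*np.sin(t),0*t+17]).astype(np.int32)
    roi=np.zeros(a.shape,np.uint8);cv2.fillPoly(roi,[ring],1)
    if not roi.any():continue
    th,_=cv2.threshold(a[roi>0].reshape(-1,1),0,255,cv2.THRESH_OTSU)
    m=((a>th)&(roi>0)).astype(np.uint8);m=cv2.morphologyEx(m,2,np.ones((5,5)))
    C=cv2.findContours(m,0,2)[0]
    if not C:continue
    h=cv2.convexHull(max(C,key=cv2.contourArea))[:,0]
    e=cv2.fitEllipse(wray(s,h,17)[:,:2].astype(np.float32));print("pad",n,wproj(s,[p+[17]])[0],np.array(e[0]),np.array(e[1]))
E
python3 p.py pics/w5.png
```

```text
[456.3 242.9 166.3] 0.12
pad a [383.2 167.3] [452.9 343.3] [43.9 60.8]
pad b [300.2 200.5] [448.1 256.4] [30.5 72.9]
pad c [219.5 232.7] [475.8 171.4] [69.8 87.9]
pad d [150.  260.4] [473.8 103.6] [48.3 77.1]
```

View pics/w5.png

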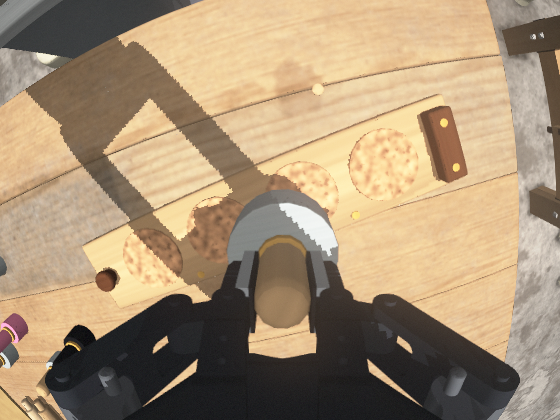

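Gauge_60 hangs straight in the gripper at (283,240). Pad a is fully visible around (383,164), with edges at 348/419 and 127/202.

```bash
python3 - <<'E'
from bench import r
from h import *
np.set_printoptions(suppress=True,precision=1)
s=wrist(r);W=wray(s,[[348,164],[419,164],[384,127],[384,202],[383.5,164.5]],17);print(W,np.linalg.norm(W[0]-W[1]),np.linalg.norm(W[2]-W[3]))
for nm,im in (("a",cv2.cvtColor(s["color"],cv2.COLOR_BGR2LAB)[...,1]),("s",cv2.cvtColor(s["color"],cv2.COLOR_BGR2HSV)[...,1]),("b",255-s["color"][...,0])):
    im=cv2.GaussianBlur(im,(9,9),0);roi=np.zeros(im.shape,np.uint8);cv2.circle(roi,(384,164),43,1,-1);roi[:,:342]=0
    th,_=cv2.threshold(im[roi>0].reshape(-1,1),0,255,cv2.THRESH_OTSU)
    m=((im>th)&(roi>0)).astype(np.uint8);m=cv2.morphologyEx(m,2,np.ones((3,3)))
    h=cv2.convexHull(max(cv2.findContours(m,0,2)[0],key=cv2.contourArea))[:,0]
    e=cv2.fitEllipse(wray(s,h,17)[:,:2].astype(np.float32));print(nm,np.array(e[0]),np.array(e[1]))
E
```

```text
[[449.2 309.2  17. ]
 [469.1 377.4  17. ]
 [425.6 351.4  17. ]
 [495.2 334.   17. ]
 [459.4 342.   17. ]] 71.06614089451124 71.73316277918224
a [451.2 340.1] [52.2 64.1]
s [463.6 343.7] [70.3 80.9]
b [451.3 340. ] [53.5 65.2]
```

apply_moves(steps=[[-1,5,19,0,0,0,0],[-1,7,26,0,0,0,0],[-1,7,26,0,0,0,0],[-1,6.5,24.6,20,0,0,0],[-1,0,0,30,0,0,0],[-1,0,0,30,0,0,0],[-1,0,0,15,0,0,0],[-1,0,0,0,0,0,0]])

```text
time: 10.05
tool_pos: [459.5, 340.4, 68.3]
tcp_rot: [-179.8, -0.2, 162.1]
ft_force: [0.3, -0.5, -3.1]
finger_gap: 22.5
grip_force: 50.2
```

apply_moves(steps=[[-1,0,0,0,0,0,0],[-1,0,0,0,0,0,0],[-1,0,0,0,0,0,0],[-1,0,0,3,0,0,0],[-1,0,0,3,0,0,0],[-1,0,0,3,0,0,0],[-1,0,0,1,0,0,0],[-1,0,0,0,0,0,0]])

```text
time: 10.85
tool_pos: [461.2, 341.5, 60.8]
tcp_rot: [-180.0, -0.0, 162.1]
ft_force: [0.9, -1.1, -4.4]
finger_gap: 22.4
grip_force: 50.3
```

apply_moves(steps=[[-1,0,0,1,0,0,0],[-1,0,0,1,0,0,0],[-1,0,0,0.5,0,0,0],[-1,0,0,0,0,0,0],[-1,0,0,0,0,0,0],[-1,0,0,0,0,0,0],[-1,0,0,0,0,0,0],[-1,0,0,0,0,0,0]])

```text
time: 11.65
tool_pos: [461.7, 341.8, 59.1]
tcp_rot: [180.0, 0.0, 162.1]
ft_force: [-1.0, 0.1, 0.6]
finger_gap: 22.3
grip_force: 50.7
```

apply_moves(steps=[[0.2,0,0,0,0,0,0],[0.2,0,0,0,0,0,0],[0.2,0,0,0,0,0,0],[0.2,0,0,0,0,0,0],[0.2,0,0,-15,0,0,0],[0.2,0,0,-30,0,0,0],[0.2,0,0,-30,0,0,0],[0.2,0,0,-30,0,0,0]])

```text
time: 12.45
tool_pos: [461.6, 341.7, 166.2]
tcp_rot: [180.0, 0.0, 162.1]
ft_force: [0.7, 0.1, 0.6]
finger_gap: 51.0
grip_force: 0.0
```

apply_moves(steps=[[0.2,-15,0,-20,0,0,0],[0.2,-40,0,-20,0,0,0],[0.2,-40,0,-20,0,0,0],[0.2,-20,0,0,0,0,0],[0.2,0,0,0,0,0,0],[0.2,0,0,0,0,0,0],[0.2,0,0,0,0,0,0],[0.2,0,0,0,0,0,0]])

```text
time: 13.25
tool_pos: [569.8, 306.8, 223.7]
tcp_rot: [-180.0, -0.0, 162.1]
ft_force: [-0.1, 0.7, 0.9]
finger_gap: 51.3
grip_force: 0.0
```

```bash
python3 p.py pics/w6.png; sed -e 's/^G=.*/G={60:(461.5,341.7)}/' -e 's/>27)/>44)/;s/<33)/<50)/;s/>40)/>58)/;s/<90)/<107)/' g.py > gp.py; python3 gp.py pics/w7.png
```

```text
[570.  306.8 223.7] 0.28
pad a [281.2  75.3] [479.7 343.3] [49.2 71.2]
pad b [208.7 107.1] [468.6 256.3] [67.5 72.2]
pad c [144.1 139.9] [466.  172.8] [52.5 62.5]
pad d [ 90.7 170.5] [481.8  91.6] [67.9 69.7]
[570.1 306.7 223.7] 0.25
60 2085 plug [461.7 342.4] 60.011749267578125 46.24197586120681 handle top [462.1 342.3  95.6] 98.28517164840787 bbox [462.3 342.1]
```

View pics/w6.png

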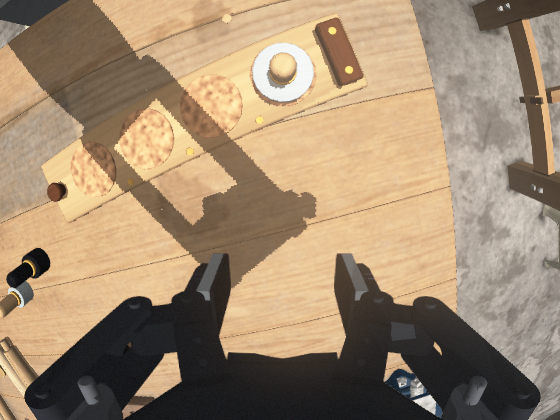

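Gauge_60 stands centred on the pad beside the block: plug at (282,72), measured 461.7, 342.4. Next is gauge_50.

apply_moves(steps=[[0.5,-5,-18,0,0,0,0],[0.5,-12,-36,0,0,0,0],[0.5,-12,-36,0,0,0,0],[0.5,-12,-36,0,0,0,0],[0.5,-12,-36,0,0,0,0],[0.5,-12,-36,0,0,0,0],[0.5,-12,-36,0,0,0,0],[0.5,-12,-36,0,0,0,0]])

```text
time: 14.15
tool_pos: [571.8, 19.9, 223.9]
tcp_rot: [-180.0, 0.0, 162.1]
ft_force: [0.1, -0.2, 0.6]
finger_gap: 64.0
grip_force: 0.0
```

apply_moves(steps=[[0.5,-12,-36,0,0,0,0],[0.5,-12,-36,0,0,0,0],[0.5,-12,-36,0,0,0,0],[0.5,-12,-36,0,0,0,0],[0.5,-12,-36,0,0,0,0],[0.5,-12,-36,0,0,0,0],[0.5,-12,-36,0,0,0,0],[0.5,-12,-36,0,0,0,0]])

```text
time: 14.95
tool_pos: [574.3, -283.5, 223.9]
tcp_rot: [-180.0, -0.0, 162.1]
ft_force: [0.4, 1.2, -0.1]
finger_gap: 63.9
grip_force: 0.0
```

apply_moves(steps=[[0.5,-11,-30,10,0,0,0],[0.5,0,0,20,0,0,0],[0.5,0,0,30,0,0,0],[0.5,0,0,20,0,0,0],[0.5,0,0,0,0,0,0],[0.5,0,0,0,0,0,0],[0.5,0,0,0,0,0,0],[0.5,0,0,0,0,0,0]])

```text
time: 15.75
tool_pos: [577.4, -314.1, 146.1]
tcp_rot: [-180.0, 0.2, 162.1]
ft_force: [0.3, 0.4, -0.0]
finger_gap: 63.9
grip_force: 0.0
```

```bash
python3 g.py pics/w8.png
```

```text
[ 577.3 -314.   145.7] 0.29g.py:18: RuntimeWarning: Mean of empty slice.
  print(g,len(p),"plug",np.array(e[0]),2*e[1],np.median(p[:,2]),"handle top",t.mean(0),q[:,2].max(),"bbox",(q.min(0)+q.max(0))[:2]/2)
  ret = um.true_divide(
Traceback (most recent call last):
  File "g.py", line 18, in <module>
    print(g,len(p),"plug",np.array(e[0]),2*e[1],np.median(p[:,2]),"handle top",t.mean(0),q[:,2].max(),"bbox",(q.min(0)+q.max(0))[:2]/2)
                                                                                         ~~~~~~~~~~^^
ValueError: zero-size array to reduction operation maximum which has no identity
```

apply_moves(steps=[[0.5,2,0.3,25,0,0,0],[0.5,0,0,30,0,0,0],[0.5,0,0,25,0,0,0],[0.5,0,0,15,0,0,0],[0.5,0,0,9,0,0,0],[0.5,0,0,0,0,0,0],[0.5,0,0,0,0,0,0],[-1,0,0,0,0,0,0]])

```text
time: 16.6
tool_pos: [575.8, -313.3, 41.7]
tcp_rot: [-180.0, 0.2, 162.1]
ft_force: [0.0, 0.1, -0.4]
finger_gap: 51.3
grip_force: 0.0
```

apply_moves(steps=[[-1,0,0,0,0,0,0],[-1,0,0,0,0,0,0],[-1,0,0,0,0,0,0],[-1,0,0,0,0,0,0],[-1,0,0,0,0,0,0],[-1,0,0,0,0,0,0],[-1,0,0,0,0,0,0],[-1,0,0,0,0,0,0]])

```text
time: 17.4
tool_pos: [575.3, -313.1, 40.9]
tcp_rot: [-180.0, 0.1, 162.1]
ft_force: [-0.7, -0.9, 6.2]
finger_gap: 22.3
grip_force: 49.2
```

apply_moves(steps=[[-1,0,0,-10,0,0,0],[-1,0,0,-20,0,0,0],[-1,0,0,-30,0,0,0],[-1,0,0,-30,0,0,0],[-1,0,0,-25,0,0,0],[-1,0,0,-15,0,0,0],[-1,6,12,0,0,0,0],[-1,14,26,0,0,0,0]])

```text
time: 18.2
tool_pos: [566.8, -270.6, 168.7]
tcp_rot: [-180.0, -0.0, 162.0]
ft_force: [0.1, 0.0, -4.2]
finger_gap: 22.8
grip_force: 49.4
```

apply_moves(steps=[[-1,20,36,0,0,0,0],[-1,20,36,0,0,0,0],[-1,20,36,0,0,0,0],[-1,20,36,0,0,0,0],[-1,20,36,0,0,0,0],[-1,20,36,0,0,0,0],[-1,20,36,0,0,0,0],[-1,20,36,0,0,0,0]])

```text
time: 19.0
tool_pos: [501.2, 55.2, 167.5]
tcp_rot: [-180.0, -0.2, 162.1]
ft_force: [1.5, -0.0, -3.8]
finger_gap: 22.4
grip_force: 49.4
```

apply_moves(steps=[[-1,20,36,0,0,0,0],[-1,20,36,0,0,0,0],[-1,20,36,0,0,0,0],[-1,20,36,0,0,0,0],[-1,10,24,0,0,0,0],[-1,6,15,0,0,0,0],[-1,0,0,0,0,0,0],[-1,0,0,0,0,0,0]])

```text
time: 19.8
tool_pos: [467.9, 256.1, 168.6]
tcp_rot: [-179.9, -0.1, 162.1]
ft_force: [-0.6, 0.4, -3.5]
finger_gap: 22.9
grip_force: 49.6
```

apply_moves(steps=[[-1,0,0,0,0,0,0],[-1,0,0,0,0,0,0],[-1,0,0,0,0,0,0],[-1,0,0,0,0,0,0],[-1,0,0,0,0,0,0],[-1,0,0,0,0,0,0],[-1,0,0,0,0,0,0],[-1,0,0,0,0,0,0]])

```text
time: 20.6
tool_pos: [468.7, 256.7, 169.8]
tcp_rot: [180.0, 0.0, 162.1]
ft_force: [-0.2, 0.1, -2.9]
finger_gap: 22.8
grip_force: 49.6
```

apply_moves(steps=[[-1,0,0,20,0,0,0],[-1,0,0,30,0,0,0],[-1,0,0,30,0,0,0],[-1,0,0,18,0,0,0],[-1,0,0,8,0,0,0],[-1,0,0,2,0,0,0],[-1,0,0,0,0,0,0],[-1,0,0,0,0,0,0]])

```text
time: 21.4
tool_pos: [469.8, 257.1, 63.3]
tcp_rot: [179.9, 0.1, 162.1]
ft_force: [0.6, -0.4, -2.8]
finger_gap: 22.4
grip_force: 49.6
```

apply_moves(steps=[[-1,0,0,1,0,0,0],[-1,0,0,1,0,0,0],[-1,0,0,1,0,0,0],[-1,0,0,0,0,0,0],[-1,0,0,0,0,0,0],[-1,0,0,0,0,0,0],[-1,0,0,0,0,0,0],[-1,0,0,0,0,0,0]])

```text
time: 22.2
tool_pos: [468.7, 256.7, 58.8]
tcp_rot: [180.0, 0.0, 162.1]
ft_force: [-0.2, 0.5, -3.0]
finger_gap: 22.9
grip_force: 49.6
```

apply_moves(steps=[[-1,0,0,1,0,0,0],[-1,0,0,0.5,0,0,0],[-1,0,0,0,0,0,0],[-1,0,0,0,0,0,0],[-1,0,0,0,0,0,0],[-1,0,0,0,0,0,0],[-1,0,0,0,0,0,0],[-1,0,0,0,0,0,0]])

```text
time: 23.0
tool_pos: [468.9, 256.7, 57.9]
tcp_rot: [180.0, 0.0, 162.1]
ft_force: [-3.2, -1.5, 5.8]
finger_gap: 22.7
grip_force: 50.5
```

apply_moves(steps=[[0.2,0,0,0,0,0,0],[0.2,0,0,0,0,0,0],[0.2,0,0,0,0,0,0],[0.2,0,0,0,0,0,0],[0.2,0,0,-15,0,0,0],[0.2,0,0,-30,0,0,0],[0.2,0,0,-40,0,0,0],[0.2,0,0,-40,0,0,0]])

```text
time: 23.8
tool_pos: [468.3, 256.5, 184.4]
tcp_rot: [-180.0, -0.0, 162.1]
ft_force: [0.7, 0.1, 0.5]
finger_gap: 51.2
grip_force: 0.0
```

apply_moves(steps=[[0.5,-12,-16,-22,0,0,0],[0.5,-24,-33,0,0,0,0],[0.5,-24,-33,0,0,0,0],[0.5,-24,-33,0,0,0,0],[0.5,-24,-33,0,0,0,0],[0.5,-24,-33,0,0,0,0],[0.5,-24,-33,0,0,0,0],[0.5,-24,-33,0,0,0,0]])

```text
time: 24.6
tool_pos: [564.4, -35.5, 205.8]
tcp_rot: [180.0, 0.1, 162.1]
ft_force: [1.7, 0.3, 0.2]
finger_gap: 63.9
grip_force: 0.0
```

apply_moves(steps=[[0.5,-24,-33,0,0,0,0],[0.5,-24,-33,0,0,0,0],[0.5,-24,-33,0,0,0,0],[0.5,-12,-18,0,0,0,0],[0.5,0,0,20,0,0,0],[0.5,0,0,30,0,0,0],[0.5,0,0,10,0,0,0],[0.5,0,0,0,0,0,0]])

```text
time: 25.4
tool_pos: [606.5, -170.4, 142.8]
tcp_rot: [180.0, -0.2, 162.1]
ft_force: [0.1, -0.3, -0.2]
finger_gap: 63.9
grip_force: 0.0
```

apply_moves(steps=[[0.5,0,0,0,0,0,0],[0.5,0,0,0,0,0,0],[0.5,0,0,0,0,0,0],[0.5,0,0,0,0,0,0],[0.5,0,0,0,0,0,0],[0.5,0,0,0,0,0,0],[0.5,0,0,0,0,0,0],[0.5,0,0,0,0,0,0]])

```text
time: 26.2
tool_pos: [607.8, -170.9, 144.2]
tcp_rot: [180.0, -0.0, 162.1]
ft_force: [-0.8, 0.2, -0.1]
finger_gap: 64.0
grip_force: 0.0
```

```bash
sed -i 's/^    if len(p)<10:/    if len(p)<10 or len(q)<5:/' g.py gp.py; python3 g.py pics/w9.png; python3 - <<'E'
from bench import r
from h import *
s=r.snapshot("top");W=cloud(s);np.set_printoptions(suppress=True,precision=1)
for g,c in((60,(462,342)),(50,(469.5,257.5))):
    p=W[(np.linalg.norm(W[...,:2]-c,axis=-1)<g/2+8)&(W[...,2]>43)&(W[...,2]<51)]
    print("top",g,len(p),cv2.minEnclosingCircle(p[:,:2].astype(np.float32)) if len(p)>5 else "")
E
```

```text
[ 607.8 -170.9  144.2] 0.09
30 139 plug [ 430.7 -185.6] 29.27805519104004 28.876735689562338 handle top [ 439.7 -189.7   73.7] 76.44890475600619 bbox [ 437.9 -186.2]
40 660 plug [ 609.  -170.2] 39.082279205322266 29.153290956081975 handle top [ 608.7 -170.1   78.6] 81.09640916979063 bbox [ 609.  -170.1]
50 few 0
60 few 0
top 60 344 ((462.8634033203125, 341.88397216796875), 30.37262535095215)
top 50 214 ((470.43212890625, 255.76824951171875), 25.122095108032227)
```

apply_moves(steps=[[0.5,-0.8,0.8,25,0,0,0],[0.5,0,0,30,0,0,0],[0.5,0,0,25,0,0,0],[0.5,0,0,15,0,0,0],[0.5,0,0,8,0,0,0],[0.5,0,0,0,0,0,0],[0.5,0,0,0,0,0,0],[-1,0,0,0,0,0,0]])

```text
time: 27.1
tool_pos: [610.1, -170.9, 43.1]
tcp_rot: [-180.0, 0.2, 162.1]
ft_force: [0.9, 0.7, -0.0]
finger_gap: 51.2
grip_force: 0.0
```

apply_moves(steps=[[-1,0,0,0,0,0,0],[-1,0,0,0,0,0,0],[-1,0,0,0,0,0,0],[-1,0,0,0,0,0,0],[-1,0,0,0,0,0,0],[-1,0,0,0,0,0,0],[-1,0,0,0,0,0,0],[-1,0,0,0,0,0,0]])

```text
time: 27.9
tool_pos: [609.7, -170.8, 42.5]
tcp_rot: [-180.0, 0.1, 162.1]
ft_force: [0.1, 0.1, 5.0]
finger_gap: 22.7
grip_force: 49.5
```

apply_moves(steps=[[-1,0,0,-10,0,0,0],[-1,0,0,-20,0,0,0],[-1,0,0,-30,0,0,0],[-1,0,0,-30,0,0,0],[-1,0,0,-25,0,0,0],[-1,0,0,-15,0,0,0],[-1,8,10,0,0,0,0],[-1,16,20,0,0,0,0]])

```text
time: 28.7
tool_pos: [594.7, -134.7, 170.4]
tcp_rot: [-180.0, -0.0, 162.0]
ft_force: [-0.3, 0.8, -2.3]
finger_gap: 22.5
grip_force: 49.1
```

apply_moves(steps=[[-1,22.5,28,0,0,0,0],[-1,22.5,28,0,0,0,0],[-1,22.5,28,0,0,0,0],[-1,22.5,28,0,0,0,0],[-1,22.5,28,0,0,0,0],[-1,22.5,28,0,0,0,0],[-1,22.5,28,0,0,0,0],[-1,22.5,28,0,0,0,0]])

```text
time: 29.5
tool_pos: [490.3, 135.7, 169.0]
tcp_rot: [-179.9, -0.2, 162.1]
ft_force: [1.0, 0.8, -2.1]
finger_gap: 22.3
grip_force: 49.1
```

apply_moves(steps=[[-1,16,18,0,0,0,0],[-1,8,10,0,0,0,0],[-1,4.6,4,0,0,0,0],[-1,0,0,0,0,0,0],[-1,0,0,0,0,0,0],[-1,0,0,0,0,0,0],[-1,0,0,0,0,0,0],[-1,0,0,0,0,0,0]])

```text
time: 30.3
tool_pos: [475.9, 172.7, 171.3]
tcp_rot: [180.0, 0.0, 162.0]
ft_force: [0.4, 0.4, -2.0]
finger_gap: 22.7
grip_force: 49.2
```

apply_moves(steps=[[-1,0,0,20,0,0,0],[-1,0,0,30,0,0,0],[-1,0,0,30,0,0,0],[-1,0,0,18,0,0,0],[-1,0,0,9,0,0,0],[-1,0,0,3,0,0,0],[-1,0,0,0,0,0,0],[-1,0,0,0,0,0,0]])

```text
time: 31.1
tool_pos: [476.7, 173.5, 62.7]
tcp_rot: [179.9, 0.1, 162.1]
ft_force: [-0.2, -0.0, -1.4]
finger_gap: 22.5
grip_force: 49.2
```

apply_moves(steps=[[-1,0,0,0,0,0,0],[-1,0,0,1,0,0,0],[-1,0,0,1,0,0,0],[-1,0,0,0,0,0,0],[-1,0,0,0,0,0,0],[-1,0,0,0,0,0,0],[-1,0,0,0,0,0,0],[-1,0,0,0,0,0,0]])

```text
time: 31.9
tool_pos: [475.8, 173.3, 59.5]
tcp_rot: [180.0, 0.0, 162.1]
ft_force: [-0.6, 0.6, 0.7]
finger_gap: 22.5
grip_force: 49.4
```

apply_moves(steps=[[0.2,0,0,0,0,0,0],[0.2,0,0,0,0,0,0],[0.2,0,0,0,0,0,0],[0.2,0,0,0,0,0,0],[0.2,0,0,-15,0,0,0],[0.2,0,0,-30,0,0,0],[0.2,0,0,-40,0,0,0],[0.2,0,0,-40,0,0,0]])

```text
time: 32.7
tool_pos: [475.2, 173.2, 186.5]
tcp_rot: [-180.0, -0.0, 162.1]
ft_force: [1.5, 0.5, 0.4]
finger_gap: 51.1
grip_force: 0.0
```

apply_moves(steps=[[0.5,-3,-18,-20,0,0,0],[0.5,-7,-37,0,0,0,0],[0.5,-7,-37,0,0,0,0],[0.5,-7,-37,0,0,0,0],[0.5,-7,-37,0,0,0,0],[0.5,-7,-37,0,0,0,0],[0.5,-7,-37,0,0,0,0],[0.5,-7,-37,0,0,0,0]])

```text
time: 33.5
tool_pos: [439.6, -107.8, 205.8]
tcp_rot: [-180.0, 0.1, 162.1]
ft_force: [0.2, 0.2, -1.2]
finger_gap: 64.2
grip_force: 0.0
```

apply_moves(steps=[[0.5,-7,-37,0,0,0,0],[0.5,-5,-28,0,0,0,0],[0.5,-2,-14,0,0,0,0],[0.5,0,0,20,0,0,0],[0.5,0,0,30,0,0,0],[0.5,0,0,10,0,0,0],[0.5,0,0,0,0,0,0],[0.5,0,0,0,0,0,0]])

```text
time: 34.3
tool_pos: [429.3, -185.6, 145.5]
tcp_rot: [-180.0, 0.0, 162.1]
ft_force: [-0.4, 0.4, 0.6]
finger_gap: 64.0
grip_force: 0.0
```

apply_moves(steps=[[0.5,0,0,0,0,0,0],[0.5,0,0,0,0,0,0],[0.5,0,0,0,0,0,0],[0.5,0,0,0,0,0,0],[0.5,0,0,0,0,0,0],[0.5,0,0,0,0,0,0],[0.5,0,0,0,0,0,0],[0.5,0,0,0,0,0,0]])

```text
time: 35.1
tool_pos: [428.8, -185.8, 144.3]
tcp_rot: [180.0, -0.0, 162.1]
ft_force: [-0.4, 0.1, -0.8]
finger_gap: 64.1
grip_force: 0.0
```

```bash
python3 g.py pics/w10.png; cat > t.py <<'E'
from bench import r
from h import *
s=r.snapshot("top");W=cloud(s);np.set_printoptions(suppress=True,precision=1);cv2.imwrite("pics/t_last.png",s["color"])
for g,c in((60,(462.2,342.5)),(50,(469.4,257.9)),(40,(476.9,173.3)),(30,(484,88.5))):
    p=W[(np.linalg.norm(W[...,:2]-c,axis=-1)<g/2+8)&(W[...,2]>43)&(W[...,2]<51)]
    if len(p)>5: e=cv2.minEnclosingCircle(p[:,:2].astype(np.float32));print("top",g,len(p),e,"minus pad",np.array(e[0])-c)
E
python3 t.py
```

```text
[ 428.8 -185.7  144.2] 0.11
30 117 plug [ 429.2 -185.6] 28.80948257446289 28.972522689314474 handle top [ 428.9 -185.4   78.6] 81.2441293968229 bbox [ 428.8 -185.6]
40 few 0
50 few 0
60 few 0
top 60 341 ((461.9537048339844, 342.2597351074219), 30.211626052856445) minus pad [-0.2 -0.2]
top 50 211 ((470.6807556152344, 255.81884765625), 25.15851593017578) minus pad [ 1.3 -2.1]
top 40 95 ((476.2034606933594, 173.17637634277344), 19.628198623657227) minus pad [-0.7 -0.1]
```

All placed within about 2.5 mm. Gauge_30 next.

apply_moves(steps=[[0.5,0,0,25,0,0,0],[0.5,0,0,30,0,0,0],[0.5,0,0,25,0,0,0],[0.5,0,0,15,0,0,0],[0.5,0,0,8,0,0,0],[0.5,0,0,0,0,0,0],[0.5,0,0,0,0,0,0],[-1,0,0,0,0,0,0]])

```text
time: 36.0
tool_pos: [429.8, -186.3, 42.6]
tcp_rot: [-180.0, 0.1, 162.1]
ft_force: [-0.8, -0.4, -0.2]
finger_gap: 50.9
grip_force: 0.0
```

apply_moves(steps=[[-1,0,0,0,0,0,0],[-1,0,0,0,0,0,0],[-1,0,0,0,0,0,0],[-1,0,0,0,0,0,0],[-1,0,0,0,0,0,0],[-1,0,0,0,0,0,0],[-1,0,0,0,0,0,0],[-1,0,0,0,0,0,0]])

```text
time: 36.8
tool_pos: [429.5, -186.1, 42.3]
tcp_rot: [-180.0, 0.1, 162.1]
ft_force: [-1.4, 0.2, 6.3]
finger_gap: 22.6
grip_force: 49.3
```

apply_moves(steps=[[-1,0,0,-10,0,0,0],[-1,0,0,-20,0,0,0],[-1,0,0,-30,0,0,0],[-1,0,0,-30,0,0,0],[-1,0,0,-25,0,0,0],[-1,0,0,-15,0,0,0],[-1,1,10,0,0,0,0],[-1,3,24,0,0,0,0]])

```text
time: 37.6
tool_pos: [435.2, -152.4, 170.7]
tcp_rot: [-180.0, -0.0, 161.9]
ft_force: [-0.3, -0.2, -1.7]
finger_gap: 22.5
grip_force: 49.2
```

apply_moves(steps=[[-1,4.2,36,0,0,0,0],[-1,4.2,36,0,0,0,0],[-1,4.2,36,0,0,0,0],[-1,4.2,36,0,0,0,0],[-1,4.2,36,0,0,0,0],[-1,4.2,36,0,0,0,0],[-1,2.5,18,0,0,0,0],[-1,1.5,10,0,0,0,0]])

```text
time: 38.4
tool_pos: [481.5, 91.2, 169.3]
tcp_rot: [-180.0, -0.2, 162.2]
ft_force: [-0.2, 0.3, -1.1]
finger_gap: 22.4
grip_force: 49.4
```

apply_moves(steps=[[-1,0,0,0,0,0,0],[-1,0,0,0,0,0,0],[-1,0,0,0,0,0,0],[-1,0,0,0,0,0,0],[-1,0,0,0,0,0,0],[-1,0,0,0,0,0,0],[-1,0,0,0,0,0,0],[-1,0,0,0,0,0,0]])

```text
time: 39.2
tool_pos: [482.8, 88.9, 171.3]
tcp_rot: [180.0, 0.0, 162.1]
ft_force: [-0.6, 0.3, -2.5]
finger_gap: 22.1
grip_force: 49.4
```

Contact is expected at about z 59.3.

apply_moves(steps=[[-1,-0.5,-0.3,20,0,0,0],[-1,0,0,30,0,0,0],[-1,0,0,30,0,0,0],[-1,0,0,18,0,0,0],[-1,0,0,9,0,0,0],[-1,0,0,3,0,0,0],[-1,0,0,0,0,0,0],[-1,0,0,0,0,0,0]])

```text
time: 40.0
tool_pos: [484.2, 88.6, 62.6]
tcp_rot: [180.0, 0.1, 162.1]
ft_force: [-0.1, 0.4, -1.8]
finger_gap: 22.7
grip_force: 49.4
```

apply_moves(steps=[[-1,0,0,0,0,0,0],[-1,0,0,1,0,0,0],[-1,0,0,1,0,0,0],[-1,0,0,0,0,0,0],[-1,0,0,0,0,0,0],[-1,0,0,0,0,0,0],[-1,0,0,0,0,0,0],[-1,0,0,0,0,0,0]])

```text
time: 40.8
tool_pos: [483.2, 88.5, 59.3]
tcp_rot: [180.0, 0.0, 162.1]
ft_force: [-0.1, 0.8, -0.8]
finger_gap: 22.9
grip_force: 49.4
```

apply_moves(steps=[[-1,0,0,0.5,0,0,0],[-1,0,0,0,0,0,0],[-1,0,0,0,0,0,0],[-1,0,0,0,0,0,0],[-1,0,0,0,0,0,0],[0.2,0,0,0,0,0,0],[0.2,0,0,0,0,0,0],[0.2,0,0,0,0,0,0]])

```text
time: 41.6
tool_pos: [483.1, 88.5, 58.6]
tcp_rot: [-180.0, -0.0, 162.1]
ft_force: [-0.9, -0.1, -0.1]
finger_gap: 51.2
grip_force: 0.0
```

apply_moves(steps=[[0.2,0,0,0,0,0,0],[0.2,0,0,-15,0,0,0],[0.2,0,0,-30,0,0,0],[0.2,0,0,-40,0,0,0],[0.2,0,0,-40,0,0,0],[0.2,-5,-25,-20,0,0,0],[0.2,-10,-35,0,0,0,0],[0.2,-10,-35,0,0,0,0]])

```text
time: 42.4
tool_pos: [478.3, -10.3, 205.2]
tcp_rot: [180.0, 0.2, 162.2]
ft_force: [1.6, -0.9, 0.1]
finger_gap: 51.4
grip_force: 0.0
```

apply_moves(steps=[[0.2,-10,-35,0,0,0,0],[0.2,-10,-35,0,0,0,0],[0.2,-10,-35,0,0,0,0],[0.2,-10,-35,0,0,0,0],[0.2,0,0,0,0,0,0],[0.2,0,0,0,0,0,0],[0.2,0,0,0,0,0,0],[0.2,0,0,0,0,0,0]])

```text
time: 43.2
tool_pos: [472.8, -153.9, 203.8]
tcp_rot: [180.0, -0.0, 162.2]
ft_force: [0.2, 0.9, 0.3]
finger_gap: 51.0
grip_force: 0.0
```

```bash
python3 t.py
```

```text
top 60 344 ((461.8526611328125, 341.9056701660156), 30.090131759643555) minus pad [-0.3 -0.6]
top 50 211 ((470.29058837890625, 255.81893920898438), 25.119705200195312) minus pad [ 0.9 -2.1]
top 40 93 ((475.9209899902344, 173.13275146484375), 19.536569595336914) minus pad [-1.  -0.2]
top 30 27 ((483.44586181640625, 87.87030029296875), 14.444421768188477) minus pad [-0.6 -0.6]
```

View pics/t_last.png

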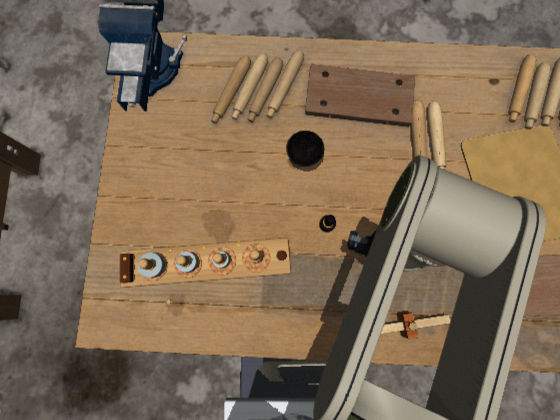

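The gauges stand upright in descending order at (150,264), (187,262), (221,260) and (257,256). They run from the square block to the button, each within about 2.3 mm of its pad centre. The bowl is unmoved at (305,149).

```bash
python3 -c "
from bench import r
print(r.hand_in())"
```

```text
the job is handed in; nothing more can be done
None
```

The four gauges stand upright on their pads in the order asked, largest beside the square block to smallest beside the round button, each within about 2.3 mm of its pad centre; the bowl was not moved, the job took about 43 s, and it is handed in (no verdict was returned).

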